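# Sort the fixture kit beside the measuring machine

## Robot

A 6-joint arm with a two-finger parallel gripper is mounted at the origin on the work surface. World frame = base frame: x ahead of the robot, y to its left, z up, the work surface at z = 0. Lengths are in mm, angles in rad, forces in N, time in s.
With the tool pointing down it reaches from about 350 to 875 mm from the base axis. Payload 4.2 kg.
Tool frame: the origin (TCP) lies midway between the tips of the shut fingers; the grasp point (between the pads) lies 19 mm behind it; x points along the fingers, y is the direction in which the jaws open and shut, and the axes are right-handed (so a half turn about x gives the same grasp; the last joint's range is limited). The gripper opens to 85 mm and grips with 20 to 120 N. Pads are 22 mm wide; open, the fingers measure 114 mm over their backs; the gripper's body (76 mm by 85 mm) begins 54 mm behind the grasp point. The pads swing forward as they close: fully open they stand 13 mm farther back than shut.
Start: joints at [0.259, 0.385, 0.008, 0, -1.194, -0.259], TCP at [624.979, 0.025, 231.312] pointing down, gripper open.
Joint ranges: [-3.14, 3.14], [-1.21, 2.06], [-1.07, 1.41], [-3.16, 2.05], [-2.99, -0.16], [-3.1, 3.1]. Speed limits (rad/s): [2.79, 2.79, 3.14, 3.14, 3.14, 3.14].

## Interface

Orientations are given as a unit quaternion [x, y, z, w].
In Python, from bench import readout, imaging, arm gives the robot as it stands.
- The arm moves only by the tool arm_command, never from a script. Its argument "increments" is a list of rows, each a list of 3 entries, a list of its own where there are three numbers: the turn, a rotation vector about the world's x, y, z in degrees, then the shift along the world's x, y, z in mm, then the closure, from 0 (fully open) to 1 (shut). In form: [[[ax, ay, az], [tx, ty, tz], fingers], ...]. A call has exactly 5 rows; each row is the pose to reach, as a shift and turn from the pose measured when the call began; what a row does not reach only later rows make up. A row lasts 1/10 s, in which the tool goes at most 50 mm and 8.59 degrees, less where a joint would pass 70% of its speed; a pose out of reach is approached as far as the arm can. A call with a gripper value outside its range is refused whole. The fingers move at their own pace and stop on an object; the grip force is fixed at half the most. Time passes only in rows, so rows that repeat a pose let the fingers close, or fill a call up. It gives the time, the measured TCP pose, the force and the opening at its end, in the units of the state.
- readout.read_state(): the state, without advancing time (a new reading comes with each control period).
- imaging.get_image(name): name is "scene" or "side" or "wrist"; returns (picture, depth): 480x640x3 uint8, blue, green, red; 480x640 float32, mm along the optical axis (not along the pixel's ray), 0 where there is no reading.
- imaging.camera_info(name): a dict with "vfov" (degrees; the focal length in pixels is half the picture's height over the tangent of half this angle, whatever the lens; pixels are square), "cx", "cy" (the principal point, pixels), "eye" and "rotation" of the camera in the world; the wrist camera has in their place "T_tool_cam" (4x4, takes a point from camera to tool coordinates, whose origin is the TCP and whose axes are the tool frame's). Camera axes: x right, y down, z forward; pixel columns grow to the right and rows downward; lengths in mm; the calibration is good to about 2 mm. A picture is of the moment at which its call begins: read the wrist's pose just before it. camera_info takes no time and is no camera call.
- arm.job_done(): hands the job in, once; it reports no verdict.
The state is a dict: "clock": time; "joints": joint angles; "joint_vel": joint speeds; "joint_efforts": joint torques, N m; "position": TCP position; "ee_rot": TCP orientation; "contact_force": force on the tool from outside, world axes, zero at the start; "wrist_torque": the same for the moment, N m; "gripper_width": finger opening in mm.
Only numpy, scipy, OpenCV 4.12 (cv2) and the standard library are available. Lean on these libraries where they do the work, as an engineer would, in place of code of your own. Each camera call takes 0.05 s, during which the arm holds its last target. There are 200 camera calls.

## Task

Put the fixture parts lying on the granite back where they belong: thread both rings over the post of the round stand, the large ring at the bottom and the small one on top of it; lay the two drilled bars in the two-bay tray, one in each bay (either one in either), lengthwise and with the row of drilled holes up; and stand the V-block in the undivided square tray with its V up. Everything must end lying flat on the bottom of its place and let go; leave the white casting and the master ball alone.

Things in the scene. Friction and masses are not known exactly. Their poses are not given: they have to be found in the camera images.
- ring_large: Large plain steel setting ring, lying flat: outside diameter 62 mm, bore 36 mm, height 20 mm, about 300 g. Origin: centre of its underside; z up along the bore.
- ring_small: Small plain steel setting ring, lying flat: outside diameter 46 mm, bore 30 mm, height 20 mm, about 150 g. Origin: centre of its underside; z up along the bore.
- bar_long: Long drilled aluminium fixture bar: 100 mm long (x) by 24 mm wide (y) by 32 mm high (z), a row of five dark holes on its top face; about 190 g. Origin: centre of its underside; x along its length, z up.
- bar_short: Short drilled aluminium fixture bar: 65 mm long (x) by 24 mm wide (y) by 32 mm high (z), a row of three dark holes on its top face; about 120 g. Origin: centre of its underside; x along its length, z up.
- v_block: Steel V-block: 50 mm long (x, along the groove) by 44 mm wide (y, between the flat parallel side faces) by 40 mm high (z), with a 90 degree V groove 36 mm wide at the top and 19 mm deep; about 420 g. Origin: centre of its underside; z up (V up).
- post_stand: Ring stand, fixed: a grey round base disc 80 mm in diameter and 6 mm thick with an upright aluminium post 12 mm in diameter at its centre, the post's top 56 mm above the granite. Origin: centre of its underside on the granite; z up along the post.
- bay_tray: Grey plastic two-bay tray, fixed: 138 mm (x) by 152 mm (y) outside, 14 mm high; walls, floor and the one divider 4 mm thick. The divider runs along x at y = 0, so the two bays are 130 mm long (x) and 70 mm wide, with centre lines at y = +37 mm and y = -37 mm; their floor is 4 mm above the granite. Origin: centre of its underside; z up.
- square_tray: Grey plastic square tray without divider, fixed: 118 mm by 118 mm outside, 110 mm by 110 mm inside, 14 mm high, walls and floor 4 mm thick (inner floor 4 mm above the granite). Origin: centre of its underside; z up.
- casting: Bystander, loose, leave alone: white machined casting about 60 mm (x) by 105 mm (y), 50 mm high, with two dark bores on top. Origin: underside, at the centre of its 60 by 75 mm main block; a low foot 18 mm high juts out to +y.
- master_ball: Bystander, loose, leave alone: white 25 mm master ball on a dark steel stem and a round foot 60 mm in diameter, 97 mm high overall. Origin: centre of its underside.
Mind the look-alikes: they are no part of the job. What is shaped like the ring_small but brown or red is not meant. What is shaped like the bar_long but pink is not meant.

How it is judged (in metres and radians):
At the end, for the whole second after the job is handed in: Large ring flat on the disc (16 mm of the post axis), small ring flat on it (13 mm); bars flat in the tray, one per bay, lengthwise (0.4 rad), holes up; V-block flat in the square tray, V up (36 mm of its centre in x, y); heights within 5 mm, level to 0.1 rad, released, at rest (linear speed of each of ring_large, ring_small, bar_long, bar_short, v_block below 0.02 m/s and angular speed of each of ring_large, ring_small, bar_long, bar_short, v_block below 0.2 rad/s and angle between each of ring_large, ring_small, bar_long, bar_short, v_block's own z axis and vertical below 0.1 rad and horizontal distance between ring_large and post_stand below 0.016 m and z of ring_large in the frame of post_stand between 0.001 and 0.011 m and horizontal distance between ring_small and post_stand below 0.013 m and z of ring_small in the frame of post_stand between 0.021 and 0.031 m and x of bar_long in the frame of bay_tray between -0.02 and 0.02 m and z of bar_long in the frame of bay_tray between -0.001 and 0.009 m and angle between the x axis of each of bar_long, bar_short and the x axis of bay_tray, either way round below 0.4 rad and x of bar_short in the frame of bay_tray between -0.038 and 0.038 m and z of bar_short in the frame of bay_tray between -0.001 and 0.009 m and ((y of bar_long in the frame of bay_tray between 0.008 and 0.066 m and y of bar_short in the frame of bay_tray between -0.066 and -0.008 m) or (y of bar_long in the frame of bay_tray between -0.066 and -0.008 m and y of bar_short in the frame of bay_tray between 0.008 and 0.066 m)) and x of v_block in the frame of square_tray between -0.036 and 0.036 m and y of v_block in the frame of square_tray between -0.036 and 0.036 m and z of v_block in the frame of square_tray between -0.001 and 0.009 m); the robot touches nothing.
It fails at once if the white casting is pushed more than 15 mm (distance of casting from where it was at the start of the episode above 0.015 m).
It fails at once if the master ball is pushed more than 15 mm or knocked over (distance of master_ball from where it was at the start of the episode above 0.015 m or angle between master_ball's own z axis and vertical above 0.3 rad).
It also fails if it takes over 125 s, if anything falls off the work surface, if the arm or the gripper's body presses on something with over 40 N, if the wrist force passes 120 N, or if a joint passes its speed limit or range.

## Working session

There is one attempt and no reset: what is moved stays moved. The work goes in short steps, Python scripts to look and compute and a tool call to move; the robot and the scene stay as the last step left them, time stands still between calls to the robot, and variables do not carry over. Pictures are saved under pics/ and viewed, about 12 in all and at most 16, crops included, and the job is handed in when it is done.

Besides the shell and the picture viewer there is one more tool, called after "Call:" as name(argument=value, ...) on one line, values as JSON. arm_command: Moves the arm, as the interface text tells. Its arguments: {"type":"object","properties":{"increments":{"type":"array","items":{"type":"array"}}},"required":["increments"]}

```bash
mkdir -p pics; ls; cat > h.py <<'E'
import numpy as np, cv2
from bench import readout, imaging, arm
from scipy.spatial.transform import Rotation as R
def cam(n, st=None):
    c=imaging.camera_info(n); f=240/np.tan(np.radians(c["vfov"])/2)
    if n=="wrist":
        T=np.eye(4);T[:3,:3]=R.from_quat(st["ee_rot"]).as_matrix();T[:3,3]=st["position"]
        T=T@np.array(c["T_tool_cam"])
    else:
        T=np.eye(4);T[:3,:3]=np.array(c["rotation"]);T[:3,3]=c["eye"]
    return f,c["cx"],c["cy"],T
def shot(n):
    st=readout.read_state(); im,d=imaging.get_image(n); f,cx,cy,T=cam(n,st)
    v,u=np.mgrid[0:480,0:640]
    P=np.stack([(u-cx)/f*d,(v-cy)/f*d,d],-1)@T[:3,:3].T+T[:3,3]
    P[d==0]=np.nan
    return im,d,P,T
E
python3 - <<'E'
from h import *
st=readout.read_state();print({k:np.round(v,3).tolist() for k,v in st.items()})
for n in("scene","side","wrist"):
    print(n,{k:(np.round(v,4).tolist() if not isinstance(v,str) else v) for k,v in imaging.camera_info(n).items()})
    im,d,P,T=shot(n);cv2.imwrite(f"pics/{n}0.png",im);np.savez(f"{n}0.npz",im=im,d=d,P=P)
    print((d==0).mean(),np.nanpercentile(P[...,2],[5,50,95]))
E
```

```text
pics
{'clock': 0.0, 'joints': [0.259, 0.386, 0.007, -0.001, -1.194, -0.259], 'joint_vel': [-0.0, 0.001, -0.001, 0.002, 0.001, 0.0], 'joint_efforts': [-0.001, -39.229, 18.84, 4.186, -0.005, 0.0], 'position': [624.421, 0.018, 230.209], 'ee_rot': [-0.499, 0.501, 0.5, 0.499], 'contact_force': [-0.063, 0.59, 0.153], 'wrist_torque': [-0.009, -0.005, 0.024], 'gripper_width': 85.968}
scene {'vfov': 42.921, 'cx': 325.5056, 'cy': 239.9985, 'eye': [1135.6721, -247.8723, 949.1192], 'rotation': [0.782, 0.5456, -0.1679, -0.25]}Traceback (most recent call last):
  File "<stdin>", line 5, in <module>
  File "h.py", line 13, in shot
    st=readout.read_state(); im,d=imaging.get_image(n); f,cx,cy,T=cam(n,st)
                                                                  ~~~^^^^^^
  File "h.py", line 10, in cam
    T=np.eye(4);T[:3,:3]=np.array(c["rotation"]);T[:3,3]=c["eye"]
                ~^^^^^^^
ValueError: could not broadcast input array from shape (4,) into shape (3,3)
```

```bash
sed -i 's/T\[:3,:3\]=np.array(c\["rotation"\])/T[:3,:3]=R.from_quat(c["rotation"]).as_matrix()/' h.py
python3 - <<'E'
from h import *
for n in("scene","side","wrist"):
    c=imaging.camera_info(n)
    print(n,{k:np.round(v,4).tolist() for k,v in c.items()})
    im,d,P,T=shot(n);cv2.imwrite(f"pics/{n}0.png",im);np.savez(f"{n}0.npz",im=im,d=d,P=P)
    print((d==0).mean(),np.nanpercentile(P[...,2],[5,50,95]),T[:3,2])
E
```

```text
scene {'vfov': 42.921, 'cx': 325.5056, 'cy': 239.9985, 'eye': [1135.6721, -247.8723, 949.1192], 'rotation': [0.782, 0.5456, -0.1679, -0.25]}
0.004098307291666666 [-602.91805524    1.28608183  358.53523108] [-0.53540273  0.20789633 -0.81861043]
side {'vfov': 52.8998, 'cx': 317.4761, 'cy': 230.1133, 'eye': [344.0295, 762.8127, 501.8958], 'rotation': [-0.1151, 0.8626, -0.4882, 0.0663]}
0.0038053385416666665 [-2.46764562e+02 -4.97784856e-02  2.59128180e+02] [ 0.22686379 -0.82692912 -0.5145105 ]
wrist {'vfov': 62.535, 'cx': 327.9754, 'cy': 239.0221, 'T_tool_cam': [[0.0002, -0.3052, 0.9523, -143.0446], [1.0, 0.0009, 0.0001, 0.7674], [-0.0008, 0.9523, 0.3052, -77.1235], [0.0, 0.0, 0.0, 1.0]]}
0.003896484375 [ -0.53579282   1.15912904 309.63657869] [-0.00159561  0.30505132 -0.95233458]
```

View pics/scene0.png

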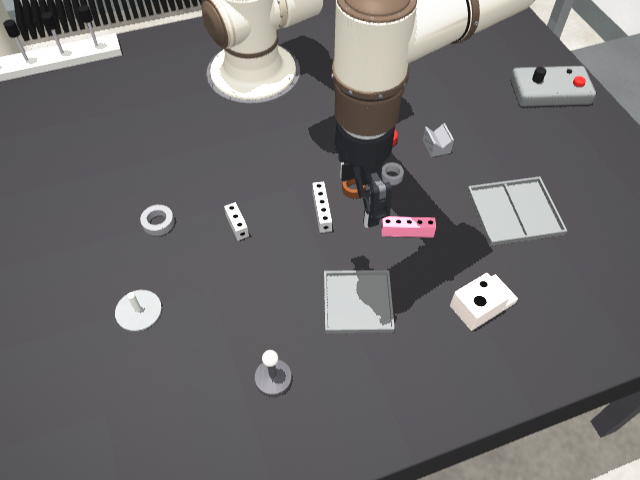

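View pics/side0.png

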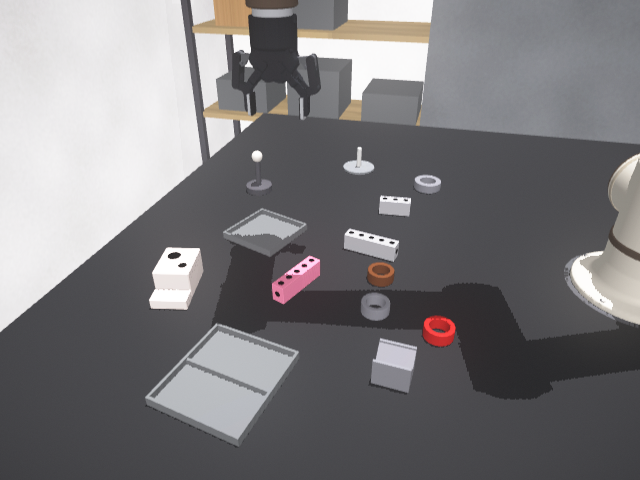

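```bash
python3 - <<'E'
from h import *
Z={n:np.load(n+"0.npz") for n in("scene","side")}
px={"scene":dict(ringL=(157,220),ringS=(392,174),brown=(352,187),red=(396,137),barS=(236,221),barL=(322,206),pink=(408,228),vb=(438,140),post=(137,310),bay=(517,210),sq=(359,300),cast=(484,302),ball=(273,377)),
"side":dict(ringL=(428,184),ringS=(375,307),brown=(381,274),red=(439,330),barS=(395,206),barL=(371,244),pink=(297,279),vb=(394,365),post=(359,165),bay=(224,380),sq=(265,231),cast=(178,275),ball=(259,186))}
for n in Z:
    P=Z[n]["P"];z=P[...,2]; m=((z>2.5)&(z<110)&(P[...,0]>200)).astype(np.uint8)
    k,lab,stt,_=cv2.connectedComponentsWithStats(m,connectivity=4)
    print(n,"granite z",np.nanmedian(z[abs(z)<8]))
    for o,(u,v) in px[n].items():
        w=lab[v-14:v+15,u-14:u+15];w=w[w>0]
        if not len(w):print(o,"none");continue
        l=np.bincount(w).argmax();q=P[lab==l];zt=np.percentile(q[:,2],95)
        t=q[q[:,2]>zt-4] if o not in("bay","sq","post","ball") else q
        if o in("bay","sq"): t=q[q[:,2]>9]
        r=cv2.minAreaRect(t[:,:2].astype(np.float32))
        print(o,len(q),"ztop %.1f"%zt,"c",np.round(r[0],1),"sz",np.round(r[1],1),"a %.1f"%r[2])
E
```

```text
scene granite z 1.1244495743784455
ringL 731 ztop 23.3 c [ 368.  -295.8] sz [61.1 60.8] a 6.6
ringS 396 ztop 23.6 c [413.1 175.2] sz [42.8 46.6] a 66.8
brown 213 ztop 22.7 c [422.   77.4] sz [24.9 35.6] a 82.0
red 53 ztop 23.2 c [322.9 221.2] sz [ 5.6 28.4] a 60.2
barS 565 ztop 35.3 c [ 426.1 -155.5] sz [66.5 24.4] a 4.7
barL 746 ztop 35.8 c [449.3   9. ] sz [ 24.2 101.1] a 78.6
pink 1071 ztop 35.3 c [550.4 146.1] sz [100.1  27.2] a 68.1
vb 764 ztop 41.5 c [367.7 298.8] sz [47.  54.1] a 84.9
post 1509 ztop 37.1 c [ 543.9 -366.3] sz [82.  82.6] a 55.3
bay 4723 ztop 16.0 c [578.9 365.4] sz [155.  143.6] a 79.5
sq 4018 ztop 15.8 c [661.5  -1.1] sz [118.2 121.7] a 70.8
cast 2319 ztop 53.3 c [743.8 190. ] sz [60.3 76.2] a 12.8
ball 1253 ztop 94.9 c [ 743.7 -184.3] sz [64.9 65.9] a 7.1
side granite z -0.22508470345701426
ringL 396 ztop 20.9 c [ 368.3 -296.5] sz [60.  58.9] a 4.1
ringS 624 ztop 20.5 c [412.5 173.7] sz [43.8 44.6] a 85.1
brown 507 ztop 20.4 c [417.7  87.2] sz [44.2 45.9] a 28.0
red 726 ztop 20.4 c [313.5 203.7] sz [45.5 44.6] a 89.2
barS 530 ztop 32.2 c [ 426.3 -157.2] sz [63.7 27.8] a 5.2
barL 1074 ztop 32.6 c [448.9   8.1] sz [ 28.4 100.6] a 78.2
pink 1169 ztop 32.6 c [549.5 145.1] sz [101.2  26.1] a 68.6
vb 1771 ztop 39.9 c [368.1 297. ] sz [47.4 50.1] a 86.1
post 389 ztop 47.6 c [ 545.1 -367.6] sz [78.3 79.7] a 18.6
bay 9673 ztop 13.8 c [579.5 362.9] sz [154.7 139.9] a 79.8
sq 2058 ztop 13.9 c [661.1  -3.8] sz [122.9 121.4] a 71.1
cast 2550 ztop 50.4 c [742.7 190.2] sz [60.2 76.2] a 12.1
ball 510 ztop 90.9 c [ 745.6 -183.3] sz [59.2 58.2] a 25.3
```

```bash
python3 - <<'E'
import numpy as np,cv2
a=np.load("side0.npz")["im"];b=np.load("scene0.npz")["im"]
c=cv2.resize(a[225:395,255:475],None,fx=2,fy=2,interpolation=3)
d=cv2.resize(b[110:250,300:460],(389,340),interpolation=3)
cv2.imwrite("pics/crop1.png",np.hstack([c[:, :],d])[:,:800])
E
```

```text
(no output)
```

View pics/crop1.png

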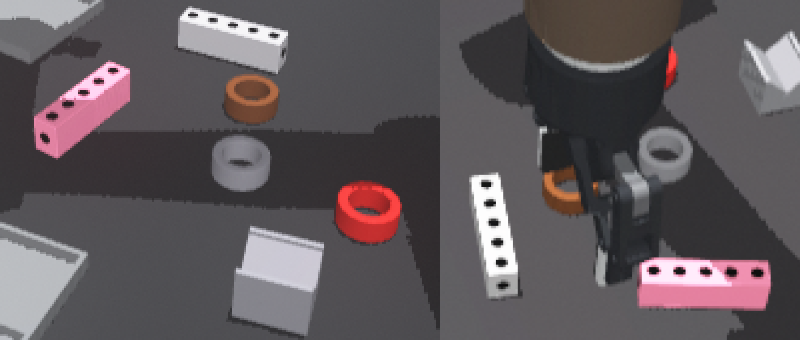

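Call:
arm_command(increments=[[[0,0,0],[-32,-37,-15],0],[[0,0,0],[-64,-74,-30],0],[[0,0,0],[-96,-111,-45],0],[[0,0,0],[-128,-148,-60],0],[[0,0,0],[-160,-185,-75],0]])

```text
clock: 0.7
position: [467.0, -181.5, 157.0]
ee_rot: [-0.5, 0.5, 0.5, 0.5]
contact_force: [0.1, -0.6, -0.3]
gripper_width: 85.1
```

Candidates (scene pixels): the small ring could be grey (392,174), brown (352,187) or red (396,137), so I take grey. The long bar could be white (322,206) or pink (408,228), so I take white. The crop confirms both, and shows the V-block V up with its groove roughly along x.

Call:
arm_command(increments=[[[0,0,0],[-32,-37,-15],0],[[0,0,0],[-64,-74,-30],0],[[0,0,0],[-99,-115,-47],0],[[0,0,0],[-99,-115,-57],0],[[0,0,0],[-99,-115,-57],0]])

```text
clock: 1.2
position: [365.3, -297.1, 98.5]
ee_rot: [-0.497, 0.502, 0.501, 0.5]
contact_force: [0.0, 0.2, -0.8]
gripper_width: 85.2
```

```bash
python3 - <<'E'
from h import *
im,d,P,T=shot("wrist");cv2.imwrite("pics/w1.png",im);z=P[...,2]
print(readout.read_state()["position"],np.nanmedian(z[abs(z)<8]))
m=((z>10)&(z<40)).astype(np.uint8);k,lab,s,c=cv2.connectedComponentsWithStats(m)
for i in range(1,k):
    if s[i,4]>300:
        q=P[lab==i];print(s[i],np.percentile(q[:,2],[5,95]),cv2.minAreaRect(q[q[:,2]>np.percentile(q[:,2],95)-4][:,:2].astype(np.float32)))
E
```

```text
[ 367.19031101 -296.89459348   99.58085024] 0.681229441833409
[  0 114  17  23 305] [10.61349898 20.71418717] ((540.0802001953125, -366.7396545410156), (10.786139488220215, 3.7295267581939697), 71.45438385009766)
[ 272  194  104  102 5845] [14.50709731 21.5768098 ] ((366.8468933105469, -297.5755615234375), (60.84764099121094, 60.8990478515625), 50.31402587890625)
[ 196  411   94   49 2649] [11.28953026 33.28175895] ((418.968017578125, -162.27268981933594), (51.522560119628906, 17.46391487121582), 7.123873710632324)
```

View pics/w1.png

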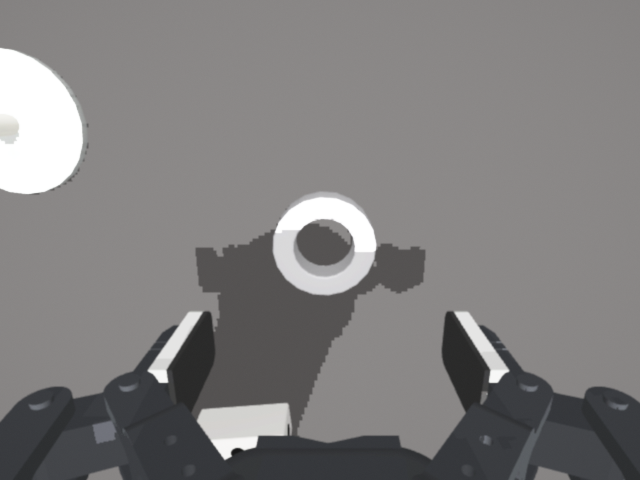

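The wrist picture shows the large ring centred at (325,243) between the open pads. It lies at (367,-297) with its top at about z = 20.

Call:
arm_command(increments=[[[0,0,0],[0,0,-40],0],[[0,0,0],[0,0,-80],0],[[0,0,0],[0,0,-97],0],[[0,0,0],[0,0,-97],0.5],[[0,0,0],[0,0,-97],0.5]])

```text
clock: 1.75
position: [368.5, -296.5, 3.7]
ee_rot: [-0.5, 0.5, 0.501, 0.499]
contact_force: [-2.1, 3.4, 9.5]
gripper_width: 60.2
```

Call:
arm_command(increments=[[[0,0,0],[0,0,0],1],[[0,0,0],[0,0,0],1],[[0,0,0],[0,0,0],1],[[0,0,0],[0,0,0],1],[[0,0,0],[0,0,0],1]])

```text
clock: 2.25
position: [368.7, -296.6, 3.9]
ee_rot: [-0.5, 0.5, 0.501, 0.499]
contact_force: [0.1, 1.8, 0.2]
gripper_width: 59.7
```

Call:
arm_command(increments=[[[0,0,0],[0,0,45],1],[[0,0,0],[0,0,90],1],[[0,0,0],[40,-16,100],1],[[0,0,0],[85,-34,100],1],[[0,0,0],[130,-52,100],1]])

```text
clock: 2.75
position: [500.0, -349.2, 105.3]
ee_rot: [0.5, -0.5, -0.5, -0.5]
contact_force: [0.4, -0.7, -2.3]
gripper_width: 59.6
```

Call:
arm_command(increments=[[[0,0,0],[45,-18,0],1],[[0,0,0],[45,-18,0],1],[[0,0,0],[45,-18,0],1],[[0,0,0],[45,-18,0],1],[[0,0,0],[45,-18,0],1]])

```text
clock: 3.25
position: [543.7, -366.8, 105.4]
ee_rot: [-0.5, 0.5, 0.5, 0.5]
contact_force: [0.2, -0.4, -1.9]
gripper_width: 59.7
```

```bash
python3 - <<'E'
from h import *
im,d,P,T=shot("wrist");cv2.imwrite("pics/w2.png",im);st=readout.read_state();print(st["position"],st["gripper_width"])
z=P[...,2];q=P[(z>3)&(z<9)];print("disc",cv2.minEnclosingCircle(q[:,:2].astype(np.float32)),len(q))
for n in("scene","side"):
    Z=np.load(n+"0.npz");P=Z["P"];m=(np.hypot(P[...,0]-544,P[...,1]+367)<42);z=P[...,2]
    q=P[m&(z>12)];print(n,"post",np.mean(q,0),np.ptp(q,0)); q=P[m&(z>3)&(z<9)];print("disc",cv2.minEnclosingCircle(q[:,:2].astype(np.float32)))
im,d,P,T=shot("scene");cv2.imwrite("pics/s2.png",cv2.resize(im[150:400,40:290],None,fx=2,fy=2))
E
```

```text
[ 543.95092775 -366.88304566  105.68501936] 59.56730829293168
disc ((553.3260498046875, -304.8222961425781), 249.87147521972656) 7510
scene post [ 548.09730632 -366.61992892   38.39369645] [13.8339076  34.80313266 47.29418169]
disc ((544.025634765625, -367.7586669921875), 41.84441375732422)
side post [ 544.68486911 -364.86861093   36.51524189] [12.22834137 16.43876475 43.6488277 ]
disc ((545.1090698242188, -368.065185546875), 40.35380935668945)
```

View pics/w2.png

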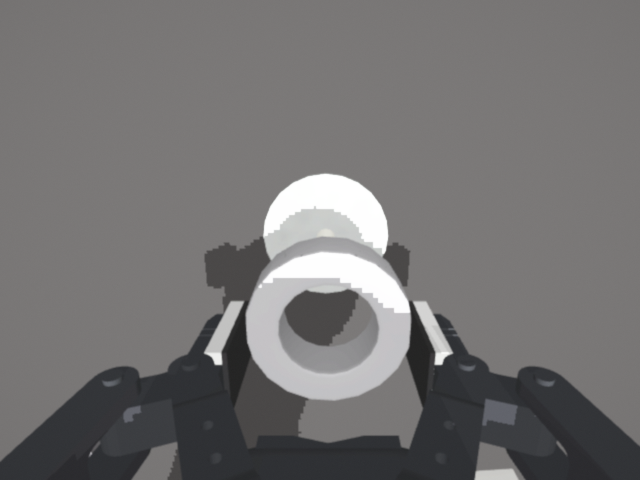

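The ring hangs level at (329,318) with the post straight below it at (325,236), so I lower it.

Call:
arm_command(increments=[[[0,0,0],[0,0,-30],1],[[0,0,0],[0,0,-60],1],[[0,0,0],[0,0,-85],1],[[0,0,0],[0,0,-95],1],[[0,0,0],[0,0,-95],1]])

```text
clock: 3.85
position: [543.8, -366.8, 11.3]
ee_rot: [0.5, -0.5, -0.5, -0.499]
contact_force: [-0.1, 0.5, -2.4]
gripper_width: 59.5
```

Call:
arm_command(increments=[[[0,0,0],[0,0,0],0],[[0,0,0],[0,0,0],0],[[0,0,0],[0,0,0],0],[[0,0,0],[0,0,20],0],[[0,0,0],[0,0,60],0]])

```text
clock: 4.35
position: [541.7, -365.9, 68.9]
ee_rot: [-0.498, 0.501, 0.502, 0.499]
contact_force: [0.3, 0.2, -1.8]
gripper_width: 85.7
```

Call:
arm_command(increments=[[[0,0,0],[0,0,30],0],[[0,0,0],[-12,49,45],0],[[0,0,0],[-24,97,45],0],[[0,0,0],[-36,145,45],0],[[0,0,0],[-48,193,45],0]])

```text
clock: 4.85
position: [493.6, -172.4, 114.8]
ee_rot: [-0.498, 0.501, 0.502, 0.499]
contact_force: [0.3, 0.6, 0.3]
gripper_width: 85.6
```

```bash
python3 - <<'E'
from h import *
for n in("scene","side"):
    im,d,P,T=shot(n);cv2.imwrite(f"pics/{n}2.png",im);m=(np.hypot(P[...,0]-544,P[...,1]+367)<42);z=P[...,2]
    q=P[m&(z>22)&(z<30)];print(n,len(q),cv2.minEnclosingCircle(q[:,:2].astype(np.float32)),np.median(q[:,2]))
print(readout.read_state()["position"],readout.read_state()["gripper_width"])
E
```

```text
scene 616 ((544.8389282226562, -367.2225036621094), 32.169532775878906) 26.235308687198597
side 169 ((541.279296875, -366.92803955078125), 33.383689880371094) 25.128794134636337
[ 492.40229832 -169.64679967  114.85816889] 85.3838944546217
```

Call:
arm_command(increments=[[[0,0,0],[-11,48,0],0],[[0,0,0],[-22,96,0],0],[[0,0,0],[-33,144,0],0],[[0,0,0],[-44,192,0],0],[[0,0,0],[-55,240,0],0]])

```text
clock: 5.45
position: [437.7, 71.4, 115.7]
ee_rot: [-0.499, 0.499, 0.503, 0.498]
contact_force: [1.6, 0.0, 0.6]
gripper_width: 85.4
```

Call:
arm_command(increments=[[[0,0,0],[-11,48,0],0],[[0,0,0],[-22,96,0],0],[[0,0,0],[-24,105,-10],0],[[0,0,0],[-24,105,-20],0],[[0,0,0],[-24,105,-20],0]])

```text
clock: 5.95
position: [412.9, 174.9, 94.3]
ee_rot: [-0.499, 0.5, 0.503, 0.497]
contact_force: [-0.9, -0.9, -0.4]
gripper_width: 85.2
```

```bash
cat > look.py <<'E'
from h import *
import sys
im,d,P,T=shot("wrist");z=P[...,2]
if len(sys.argv)>1: cv2.imwrite("pics/%s.png"%sys.argv[1],im)
st=readout.read_state();print(np.round(st["position"],1),st["gripper_width"],np.nanmedian(z[abs(z)<8]))
m=((z>10)&(z<60)).astype(np.uint8);k,lab,s,c=cv2.connectedComponentsWithStats(m)
for i in range(1,k):
    if s[i,4]>800:
        q=P[lab==i];r=cv2.minAreaRect(q[q[:,2]>np.percentile(q[:,2],95)-4][:,:2].astype(np.float32))
        print(s[i],np.round(np.percentile(q[:,2],[5,95]),1),np.round(r[0],1),np.round(r[1],1),round(r[2],1),"bgr",np.median(im[lab==i],0))
E
python3 look.py w3
```

```text
[413.4 174.7  94.9] 85.1961905918776 0.6441249976712697
[ 274   43   89   94 3906] [17.6 21.5] [417.2  87.3] [45.3 45.2] 44.1 bgr [145. 212. 253.]
[   31   106   101   187 11845] [14.4 33.6] [549.  145.8] [100.5  25.2] 68.6 bgr [255. 254. 255.]
[ 288  208   79   77 3087] [12.8 21.5] [412.  173.8] [45.4 45. ] 60.1 bgr [220. 218. 219.]
[ 448  256   80   74 3052] [11.6 21.4] [312.  202.8] [42.  46.3] 57.3 bgr [125. 130. 255.]
[ 352  383   92   77 4563] [12.8 40.9] [365.4 278. ] [ 6.2 50.2] 85.7 bgr [167. 165. 166.]
```

Call:
arm_command(increments=[[[0,0,0],[-1,-1,-40],0],[[0,0,0],[-1,-1,-75],0.2],[[0,0,0],[-1,-1,-91],0.3],[[0,0,0],[-1,-1,-91],0.5],[[0,0,0],[-1,-1,-91],0.7]])

```text
clock: 6.5
position: [412.9, 172.7, 4.1]
ee_rot: [-0.498, 0.501, 0.503, 0.498]
contact_force: [0.7, -0.2, -1.3]
gripper_width: 43.6
```

Call:
arm_command(increments=[[[0,0,0],[0,0,0],1],[[0,0,0],[0,0,0],1],[[0,0,0],[0,0,0],1],[[0,0,0],[0,0,0],1],[[0,0,0],[0,0,0],1]])

```text
clock: 7.0
position: [413.0, 172.9, 4.4]
ee_rot: [-0.498, 0.501, 0.503, 0.498]
contact_force: [-0.8, 0.6, -1.5]
gripper_width: 43.6
```

Call:
arm_command(increments=[[[0,0,0],[0,0,45],1],[[0,0,0],[0,0,90],1],[[0,0,0],[10,-40,115],1],[[0,0,0],[20,-85,120],1],[[0,0,0],[31,-132,120],1]])

```text
clock: 7.5
position: [444.8, 40.4, 126.2]
ee_rot: [-0.5, 0.498, 0.503, 0.499]
contact_force: [1.0, 0.8, -1.9]
gripper_width: 43.4
```

Call:
arm_command(increments=[[[0,0,0],[11,-46,0],1],[[0,0,0],[22,-92,0],1],[[0,0,0],[33,-138,0],1],[[0,0,0],[45,-184,0],1],[[0,0,0],[56,-230,0],1]])

```text
clock: 8.0
position: [500.8, -191.4, 126.1]
ee_rot: [-0.5, 0.498, 0.503, 0.499]
contact_force: [1.0, 0.6, -1.2]
gripper_width: 43.4
```

Call:
arm_command(increments=[[[0,0,0],[11,-46,0],1],[[0,0,0],[22,-92,0],1],[[0,0,0],[33,-138,0],1],[[0,0,0],[44,-178,0],1],[[0,0,0],[44,-178,0],1]])

```text
clock: 8.5
position: [545.1, -373.9, 124.8]
ee_rot: [-0.499, 0.5, 0.501, 0.5]
contact_force: [-0.8, 0.7, -2.5]
gripper_width: 43.9
```

```bash
python3 look.py w4
```

```text
[ 544.3 -371.4  124.6] 43.42477145181455 0.6767775556717766
[ 281  195   96   82 4733] [14.8 53.6] [ 544.8 -370.2] [11.7  8.1] 1.3 bgr [217. 223. 224.]
```

View pics/w4.png

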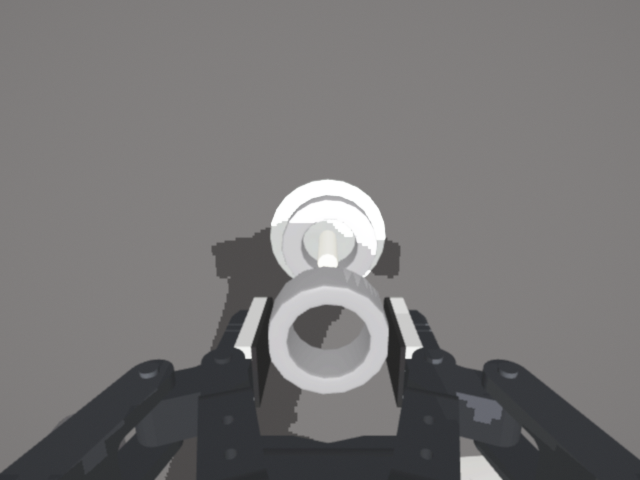

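The large ring sits on the disc around the post (328,240). The small ring is held above it at (329,335).

Call:
arm_command(increments=[[[0,0,0],[0,3,0],1],[[0,0,0],[0,3,-30],1],[[0,0,0],[0,3,-60],1],[[0,0,0],[0,3,-85],1],[[0,0,0],[0,3,-93],1]])

```text
clock: 9.05
position: [542.2, -365.8, 28.7]
ee_rot: [-0.496, 0.5, 0.505, 0.499]
contact_force: [-0.8, 2.2, 4.4]
gripper_width: 43.3
```

Call:
arm_command(increments=[[[0,0,0],[0,0,0],1],[[0,0,0],[0,0,0],0],[[0,0,0],[0,0,0],0],[[0,0,0],[0,0,0],0],[[0,0,0],[0,0,40],0]])

```text
clock: 9.55
position: [538.8, -364.0, 64.3]
ee_rot: [-0.492, 0.501, 0.508, 0.498]
contact_force: [0.9, -0.8, -0.4]
gripper_width: 85.4
```

Call:
arm_command(increments=[[[0,0,0],[0,0,35],0],[[0,0,8],[-8,40,60],0],[[0,0,16],[-24,85,60],0],[[0,0,24],[-50,125,60],0],[[0,0,32],[-80,160,60],0]])

```text
clock: 10.05
position: [458.8, -202.7, 125.3]
ee_rot: [-0.613, 0.344, 0.626, 0.337]
contact_force: [0.5, 0.8, 1.2]
gripper_width: 85.3
```

```bash
python3 - <<'E'
from h import *
for n in("scene","side"):
    im,d,P,T=shot(n);cv2.imwrite(f"pics/{n}3.png",im);m=(np.hypot(P[...,0]-544,P[...,1]+367)<42);z=P[...,2]
    q=P[m&(z>41)&(z<51)];print(n,len(q),cv2.minEnclosingCircle(q[:,:2].astype(np.float32)),np.median(q[:,2]))
st=readout.read_state();print(st["position"],st["joints"])
E
```

```text
scene 368 ((542.2579956054688, -360.1227722167969), 23.747222900390625) 46.106654582381054
side 96 ((543.6182861328125, -360.916015625), 24.66583251953125) 44.5515531159202
[ 454.03100402 -200.93258323  124.68758506] [-8.90755219e-02  2.90996917e-01 -4.33145890e-01 -2.35007882e-04
 -8.73194554e-01  6.53163029e-01]
```

```bash
cat > go.py <<'E'
from h import *
import sys
x,y,z,yaw=map(float,sys.argv[1:5]); st=readout.read_state()
R0=R.from_quat([-.5,.5,.5,.5]);Rt=R.from_euler("z",yaw,degrees=True)*R0
print("turn",np.round((Rt*R.from_quat(st["ee_rot"]).inv()).as_rotvec(degrees=True),1),"shift",np.round(np.array([x,y,z])-st["position"],1),"j",np.round(st["joints"],2))
E
python3 go.py 426.2 -156.3 110 95;python3 go.py 426.2 -156.3 110 95
```

```text
turn [ 0.7 -1.4 62.7] shift [-27.8  44.6 -14.7] j [-0.09  0.29 -0.43 -0.   -0.87  0.65]
turn [ 0.7 -1.4 62.7] shift [-27.8  44.6 -14.7] j [-0.09  0.29 -0.43 -0.   -0.87  0.65]
```

Call:
arm_command(increments=[[[0,0,8],[-10,20,-10],0],[[0,0,16],[-28,45,-15],0],[[0,0,24],[-28,45,-15],0],[[0,0,32],[-28,45,-15],0],[[0.4,-0.7,40],[-28,45,-15],0]])

```text
clock: 10.65
position: [427.1, -155.9, 110.6]
ee_rot: [-0.696, 0.109, 0.702, 0.104]
contact_force: [0.3, -0.0, 0.0]
gripper_width: 85.4
```

```bash
python3 go.py 426.2 -156.3 110 95
```

```text
turn [ 0.4 -0.5 22.3] shift [-0.9 -0.4 -0.6] j [ 0.01  0.24 -0.56  0.01 -0.78  1.25]
```

Call:
arm_command(increments=[[[0,0,8],[-1,0,-2],0],[[0,0,16],[-1,0,-5],0],[[0.4,-0.5,22.3],[-1,0,-10],0],[[0.4,-0.5,22.3],[-1,0,-10],0],[[0.4,-0.5,22.3],[-1,0,-10],0]])

```text
clock: 11.15
position: [426.7, -156.2, 101.2]
ee_rot: [0.707, 0.03, -0.706, 0.03]
contact_force: [-0.5, 0.1, 0.0]
gripper_width: 85.2
```

```bash
python3 look.py w5;python3 go.py 426.2 -156.3 14 95
```

```text
[ 426.6 -156.1  101.2] 85.45350373838163 0.5193346625657398
[    6    96    82   185 12101] [13.6 33.7] [447.4   7.9] [ 26.  100.5] 78.4 bgr [238. 239. 240.]
[ 309  194   44  115 4749] [27.2 33.5] [ 425.1 -156.6] [65.5 24.1] 4.7 bgr [249. 250. 250.]
turn [0.  0.  0.2] shift [ -0.4  -0.2 -87.2] j [ 0.01  0.25 -0.58  0.   -0.75  1.65]
```

Call:
arm_command(increments=[[[0,0,0],[-1,-0.5,-40],0.2],[[0,0,0],[-1,-0.5,-75],0.3],[[0,0,0],[-1,-0.5,-87],0.4],[[0,0,0],[-1,-0.5,-87],0.7],[[0,0,0],[-1,-0.5,-87],1]])

```text
clock: 11.7
position: [426.4, -156.7, 14.7]
ee_rot: [0.707, 0.03, -0.706, 0.03]
contact_force: [-3.0, 2.6, 13.6]
gripper_width: 23.3
```

Call:
arm_command(increments=[[[0,0,0],[0,0,0],1],[[0,0,0],[0,0,0],1],[[0,0,0],[0,0,0],1],[[0,0,0],[0,0,0],1],[[0,0,0],[0,0,0],1]])

```text
clock: 12.2
position: [426.5, -156.7, 14.9]
ee_rot: [0.707, 0.03, -0.706, 0.03]
contact_force: [0.6, -0.3, -1.6]
gripper_width: 22.4
```

Call:
arm_command(increments=[[[0,0,0],[0,0,45],1],[[0,0,0],[0,0,90],1],[[0,0,-4],[10,35,110],1],[[0,0,-8],[23,80,110],1],[[0,0,-12],[36,125,110],1]])

```text
clock: 12.7
position: [462.9, -30.5, 126.1]
ee_rot: [0.707, -0.046, -0.704, -0.046]
contact_force: [0.9, -1.0, -1.6]
gripper_width: 22.6
```

```bash
python3 go.py 572.5 328 110 79.6
```

```text
turn [ 0.   0.3 -3. ] shift [109.6 358.5 -16.1] j [ 0.29  0.22 -0.53  0.   -0.82  1.15]
```

Call:
arm_command(increments=[[[0,0,-1],[14,46,-5],1],[[0,0,-2],[28,92,-10],1],[[0,0,-3],[42,138,-15],1],[[0,0,-3],[56,184,-16],1],[[0,0.3,-3],[70,230,-16],1]])

```text
clock: 13.2
position: [532.5, 201.2, 109.6]
ee_rot: [-0.703, 0.065, 0.705, 0.064]
contact_force: [1.9, -0.8, -1.4]
gripper_width: 22.5
```

Call:
arm_command(increments=[[[0,0,0],[14,46,0],1],[[0,0,0],[28,92,0],1],[[0,0,0],[40,128,-20],1],[[0,0,0],[40,128,-40],1],[[0,0,0],[40,128,-40],1]])

```text
clock: 13.7
position: [570.0, 328.6, 65.3]
ee_rot: [-0.701, 0.066, 0.707, 0.062]
contact_force: [-0.6, -1.4, -1.7]
gripper_width: 22.4
```

```bash
python3 look.py w6; python3 go.py 572.5 328 19 79.6
```

```text
[571.  328.4  67.3] 22.28414640792514 0.7564445559832365
[  88  126  324  250 9445] [11.2 15.5] [578.  364.9] [153.3 138.9] 80.1 bgr [222. 225. 223.]
[ 579  201   61   64 2843] [12.1 33. ] [564.8 185.3] [17.6 24.4] 71.1 bgr [134. 113. 199.]
turn [ 0.3 -0.4  0. ] shift [  1.5  -0.4 -48.3] j [ 0.77  0.59 -0.09 -0.   -0.9   0.62]
```

View pics/w6.png

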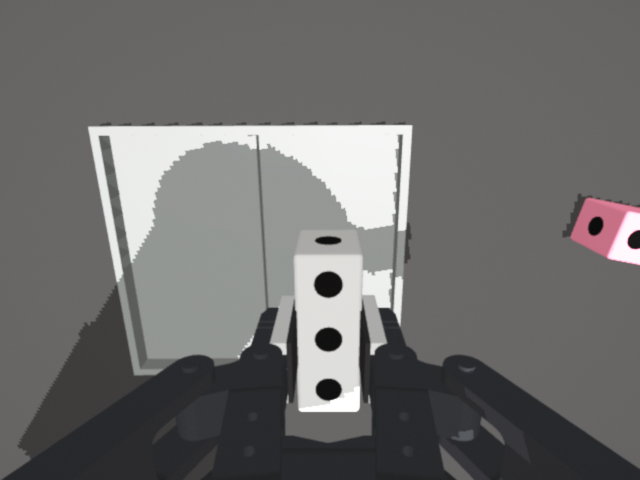

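The short bar is held holes up at (328,320), parallel to the divider (262,250) and over the right-hand bay.

Call:
arm_command(increments=[[[0,0,0],[1,0,-20],1],[[0,0,0],[1,0,-38],1],[[0,0,0],[1,0,-47],1],[[0,0,0],[1,0,-47],1],[[0,0,0],[1,0,-47],1]])

```text
clock: 14.25
position: [572.8, 328.4, 21.7]
ee_rot: [-0.703, 0.066, 0.706, 0.063]
contact_force: [0.7, -0.6, -0.3]
gripper_width: 22.5
```

Call:
arm_command(increments=[[[0,0,0],[0,0,0],0.4],[[0,0,0],[0,0,0],0.4],[[0,0,0],[0,0,0],0.4],[[0,0,0],[0,0,40],0.4],[[0,0,0],[0,0,85],0.2]])

```text
clock: 14.75
position: [571.7, 327.5, 105.8]
ee_rot: [-0.701, 0.067, 0.707, 0.062]
contact_force: [1.4, 0.7, 1.0]
gripper_width: 64.4
```

```bash
python3 look.py; python3 go.py 448.5 8.2 110 78.4
```

```text
[576.7 330.8 116.9] 68.13030891525946 0.7097727898399029
[ 128  127  267  213 8311] [11.1 15.6] [577.9 365. ] [152.6 138.9] 79.8 bgr [222. 224. 222.]
[ 303  189   43  116 4790] [27.8 37.6] [571.9 329.8] [24.  65.1] 80.4 bgr [226. 228. 229.]
[ 537  190  103   63 4351] [14.4 33.2] [558.  168.4] [52.9 24.2] 68.4 bgr [254. 249. 255.]
turn [-0.2  0.4 -1.3] shift [-128.2 -322.6   -6.9] j [ 0.76  0.54 -0.04  0.   -0.98  0.62]
```

Call:
arm_command(increments=[[[0,0,0],[-18,-46,0],0.2],[[0,0,0],[-36,-92,0],0.2],[[0,0,-1],[-55,-138,0],0.2],[[0,0,-1.3],[-73,-184,-5],0.2],[[-0.2,0.4,-1.3],[-91,-230,-7],0.2]])

```text
clock: 15.3
position: [484.5, 99.0, 110.2]
ee_rot: [0.704, -0.071, -0.703, -0.071]
contact_force: [0.8, -0.3, 0.4]
gripper_width: 68.3
```

Call:
arm_command(increments=[[[0,0,0],[-18,-46,0],0.2],[[0,0,0],[-37,-93,0],0.2],[[0,0,0],[-37,-93,0],0.2],[[0,0,0],[-37,-93,-10],0.2],[[0,0,0],[-37,-93,-10],0.2]])

```text
clock: 15.8
position: [447.4, 6.4, 99.3]
ee_rot: [0.704, -0.071, -0.703, -0.071]
contact_force: [-0.1, 0.6, -0.9]
gripper_width: 68.3
```

```bash
python3 look.py; python3 go.py 448.2 8.2 14.5 78.4
```

```text
[447.8   6.7  99.6] 68.46845823729939 0.5420495725808792
[   0   92  143   72 7078] [16.2 33.7] [541.8 128. ] [63.3 24.4] 68.6 bgr [255. 255. 255.]
[ 303  162   45  172 7234] [31.1 33.6] [447.8   8.4] [ 24.  100.5] 78.5 bgr [249. 250. 250.]
[ 178  279   75   60 1914] [11.7 21.5] [421.5  85.7] [45.  35.6] 74.8 bgr [ 72. 113. 181.]
turn [ 0.   0.  -0.1] shift [  0.4   1.5 -85.1] j [ 0.38  0.24 -0.59  0.   -0.74  0.99]
```

Call:
arm_command(increments=[[[0,0,0],[0,1.5,-40],0.2],[[0,0,0],[0,1.5,-75],0.3],[[0,0,0],[0,1.5,-85],0.4],[[0,0,0],[0,1.5,-85],0.7],[[0,0,0],[0,1.5,-85],1]])

```text
clock: 16.35
position: [448.8, 8.9, 15.3]
ee_rot: [0.704, -0.07, -0.703, -0.07]
contact_force: [-4.7, 1.8, 14.0]
gripper_width: 23.1
```

Call:
arm_command(increments=[[[0,0,0],[0,0,0],1],[[0,0,0],[0,0,0],1],[[0,0,0],[0,0,0],1],[[0,0,0],[0,0,0],1],[[0,0,0],[0,0,0],1]])

```text
clock: 16.85
position: [448.8, 8.9, 15.5]
ee_rot: [0.704, -0.07, -0.703, -0.07]
contact_force: [-0.3, -0.1, -2.6]
gripper_width: 22.9
```

Call:
arm_command(increments=[[[0,0,0],[0,0,45],1],[[0,0,0],[0,0,90],1],[[0,0,0.4],[12,34,110],1],[[0,0,0.8],[28,80,110],1],[[0,0,1.2],[44,126,110],1]])

```text
clock: 17.35
position: [493.3, 136.1, 126.9]
ee_rot: [0.706, -0.063, -0.703, -0.064]
contact_force: [0.8, -0.8, -1.1]
gripper_width: 22.8
```

```bash
python3 go.py 585 401 110 79.8
```

```text
turn [-0.1  0.2  0.1] shift [ 91.7 264.9 -16.9] j [ 0.59  0.3  -0.42  0.   -0.85  0.8 ]
```

Call:
arm_command(increments=[[[0,0,0],[15,45,0],1],[[0,0,0],[31,90,0],1],[[0,0,0],[47,136,0],1],[[0,0,0],[62,181,0],1],[[0,0,0],[78,226,-5],1]])

```text
clock: 17.85
position: [571.7, 364.1, 122.2]
ee_rot: [0.706, -0.063, -0.703, -0.064]
contact_force: [-0.3, -0.2, -0.8]
gripper_width: 22.7
```

Call:
arm_command(increments=[[[0,0,0],[14,39,-20],1],[[0,0,0],[14,39,-40],1],[[0,0,0],[14,39,-55],1],[[0,0,0],[14,39,-55],1],[[0,0,0],[14,39,-55],1]])

```text
clock: 18.35
position: [585.9, 402.1, 67.4]
ee_rot: [0.706, -0.063, -0.703, -0.064]
contact_force: [-0.1, 0.3, -0.7]
gripper_width: 22.6
```

```bash
python3 look.py w7; python3 go.py 585 401 19.5 79.8
```

```text
[586.4 402.5  68.5] 22.402864143959423 0.7194440063856575
[ 251  132  317  245 8978] [11.  15.4] [578.2 364.4] [152.9 138.2] 79.8 bgr [232. 234. 232.]
[ 439  205   78  138 8688] [15.1 37.3] [571.9 329.8] [24.7 65.7] 79.7 bgr [254. 255. 255.]
turn [-0.2  0.3  0.1] shift [ -1.4  -1.5 -49. ] j [ 0.83  0.66  0.05  0.   -0.95  0.56]
```

View pics/w7.png

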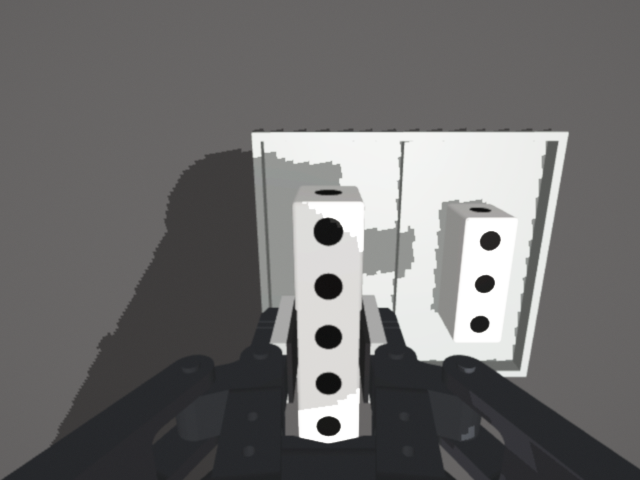

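The short bar lies flat in the right bay (480,280). The long bar is aligned over the left bay at (328,310).

Call:
arm_command(increments=[[[0,0,0],[-1,-1,-20],1],[[0,0,0],[-1,-1,-38],1],[[0,0,0],[-1,-1,-48],1],[[0,0,0],[-1,-1,-48],1],[[0,0,0],[-1,-1,-48],1]])

```text
clock: 18.9
position: [586.0, 401.8, 21.9]
ee_rot: [0.707, -0.062, -0.702, -0.065]
contact_force: [0.3, 1.1, -1.7]
gripper_width: 22.5
```

Call:
arm_command(increments=[[[0,0,0],[0,0,0],0.4],[[0,0,0],[0,0,0],0.4],[[0,0,0],[0,0,0],0.4],[[0,0,0],[0,0,40],0.4],[[0,0,0],[0,0,85],0.1]])

```text
clock: 19.4
position: [585.1, 400.8, 105.7]
ee_rot: [0.706, -0.063, -0.703, -0.064]
contact_force: [1.0, 1.1, 0.4]
gripper_width: 64.1
```

```bash
python3 look.py; python3 go.py 368 298 110 85
```

```text
[589.8 404.3 117.6] 71.77682245933158 0.7095447380610977
[  261   129   266   212 15194] [12.  37.3] [585.6 403. ] [24.1 99.9] 79.8 bgr [221. 223. 225.]
[ 421  191   62  116 5925] [15.7 37.4] [571.9 330. ] [24.2 65.3] 80.0 bgr [255. 255. 255.]
[482 455  50  25 949] [11.4 28.2] [390.8 303.7] [29.8  9.1] 76.2 bgr [124. 122. 123.]
turn [-0.7  1.1  5.2] shift [-221.8 -106.3   -7.6] j [ 0.83  0.61  0.09  0.01 -1.03  0.56]
```

Call:
arm_command(increments=[[[0,0,1],[-43,-21,0],0],[[0,0,2],[-86,-42,0],0],[[0,0,4],[-130,-63,0],0],[[-0.7,1.1,5],[-174,-84,0],0],[[-0.7,1.1,6],[-217,-104,0],0]])

```text
clock: 19.95
position: [371.7, 299.8, 118.1]
ee_rot: [0.707, -0.025, -0.706, -0.026]
contact_force: [-1.0, 1.6, 1.0]
gripper_width: 85.6
```

```bash
python3 look.py w8; python3 go.py 368 298 12.5 85.7
```

```text
[364.5 292.8 116.4] 84.82801795510747 0.5390122530035057
[  97    0  216   25 1853] [11.2 15.7] [507.1 359.9] [118.5  11.8] 85.7 bgr [253. 254. 253.]
[ 296  205   76   92 6287] [21.3 40.9] [366.5 298.2] [44.1 50.8] 85.6 bgr [204. 203. 203.]
[ 439  276   70   58 1828] [11.2 21.1] [317.6 203.1] [45.6 35.2] 73.4 bgr [126. 131. 255.]
[   0  319   23  102 1885] [10.9 28.7] [287.5 535.8] [ 3.9 68.5] 74.0 bgr [140. 142. 140.]
turn [ 0.3 -0.4 -0.1] shift [   3.5    5.2 -103.9] j [ 1.02  0.25 -0.52 -0.   -0.81  0.48]
```

View pics/w8.png

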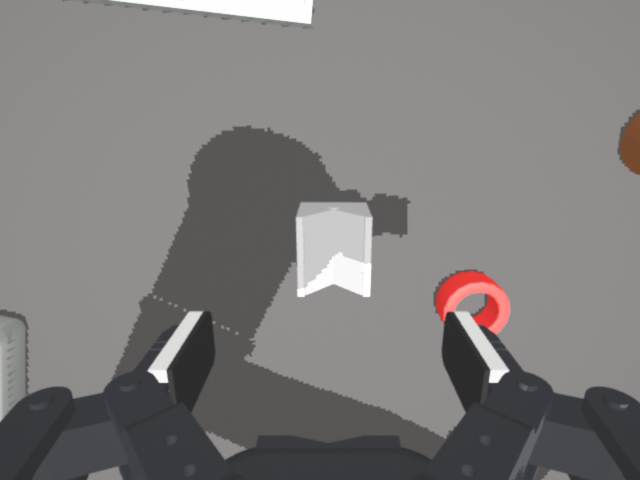

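The V-block is at (334,250) with its V up, and the jaws are square to its side faces. The red ring at (473,303) is clear of the fingers.

Call:
arm_command(increments=[[[0,0,0],[2.5,5,-30],0],[[0,0,0],[2.5,5,-60],0],[[0,0,0],[2.5,5,-85],0],[[0,0,0],[2.5,5,-103],0.2],[[0,0,0],[2.5,5,-103],0.3]])

```text
clock: 20.5
position: [366.2, 296.7, 11.7]
ee_rot: [-0.703, 0.029, 0.71, 0.022]
contact_force: [0.1, 0.4, 0.6]
gripper_width: 60.3
```

Call:
arm_command(increments=[[[0,0,0],[0,0,0],0.5],[[0,0,0],[0,0,0],1],[[0,0,0],[0,0,0],1],[[0,0,0],[0,0,0],1],[[0,0,0],[0,0,0],1]])

```text
clock: 21.0
position: [366.4, 297.1, 12.5]
ee_rot: [-0.704, 0.029, 0.71, 0.023]
contact_force: [-1.5, 0.3, 4.1]
gripper_width: 43.4
```

Call:
arm_command(increments=[[[0,0,0],[0,0,40],1],[[0,0,0],[0,0,80],1],[[0,0,0],[20,-20,110],1],[[0,0,0],[52,-53,110],1],[[0,0,0],[84,-86,110],1]])

```text
clock: 21.5
position: [450.8, 210.6, 123.4]
ee_rot: [-0.704, 0.028, 0.709, 0.023]
contact_force: [0.4, 0.8, -4.9]
gripper_width: 43.1
```

```bash
python3 go.py 661 -2.5 100 72
```

```text
turn [  0.3  -0.5 -13.9] shift [ 210.2 -213.1  -23.4] j [ 0.76  0.29 -0.44 -0.   -0.85  0.74]
```

Call:
arm_command(increments=[[[0,0,-3],[33,-33,0],1],[[0,0,-6],[66,-67,0],1],[[0,0,-9],[99,-100,0],1],[[0,0,-12],[132,-134,0],1],[[0.3,-0.5,-14],[165,-167,0],1]])

```text
clock: 22.0
position: [616.1, 41.8, 122.1]
ee_rot: [-0.697, 0.112, 0.699, 0.112]
contact_force: [1.7, 1.4, -4.3]
gripper_width: 42.9
```

Call:
arm_command(increments=[[[0,0,0],[23,-23,0],1],[[0,0,0],[45,-46,0],1],[[0,0,0],[45,-46,-25],1],[[0,0,0],[45,-46,-50],1],[[0,0,0],[45,-46,-50],1]])

```text
clock: 22.5
position: [656.6, -5.1, 66.2]
ee_rot: [-0.693, 0.114, 0.703, 0.112]
contact_force: [-1.4, 0.6, -5.2]
gripper_width: 43.0
```

```bash
python3 look.py w9; python3 go.py 661 -2.5 17 72
```

```text
[658.6  -4.8  68.9] 43.16598573694547 0.6973571877607583
[600   0  40  31 847] [10.7 16.3] [ 728.8 -164.8] [20.3  8.5] 53.9 bgr [195. 191. 194.]
[ 198  142  247  207 5872] [11.3 15.6] [663.   -2.9] [118.8 113.7] 70.9 bgr [244. 245. 244.]
turn [ 0.1 -0.6  0.3] shift [  2.4   2.3 -51.9] j [ 0.24  0.59 -0.09 -0.   -0.9   1.02]
```

View pics/w9.png

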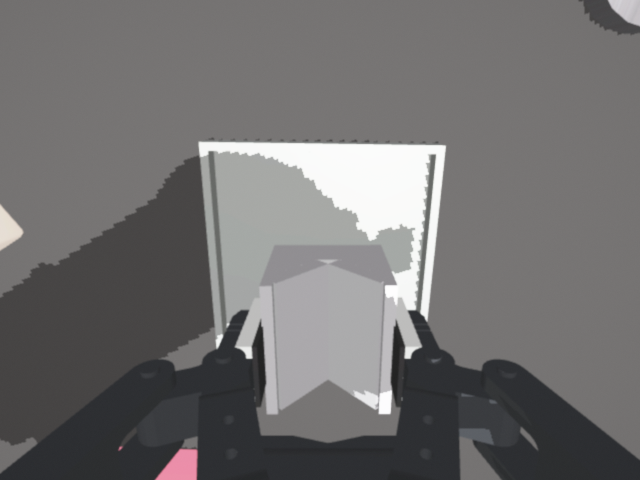

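The V-block is held V up at (328,340), square to and centred over the tray, so I lower it.

Call:
arm_command(increments=[[[0,0,0],[3,2,-20],1],[[0,0,0],[3,2,-38],1],[[0,-0.6,0],[3,2,-48],1],[[0,-0.6,0],[3,2,-51],1],[[0,-0.6,0],[3,2,-51],1]])

```text
clock: 23.05
position: [662.1, -2.5, 18.8]
ee_rot: [0.699, -0.112, -0.698, -0.112]
contact_force: [-0.6, -0.6, -3.8]
gripper_width: 42.8
```

Call:
arm_command(increments=[[[0,0,0],[0,0,0],0],[[0,0,0],[0,0,0],0],[[0,0,0],[0,0,0],0],[[0,0,0],[0,0,20],0],[[0,0,0],[0,0,60],0]])

```text
clock: 23.55
position: [660.1, -2.8, 76.8]
ee_rot: [-0.697, 0.113, 0.7, 0.111]
contact_force: [0.2, 1.2, -0.6]
gripper_width: 85.3
```

Call:
arm_command(increments=[[[0,0,0],[0,0,45],0],[[0,0,0],[0,0,90],0],[[0,0,0],[-45,0,120],0],[[0,0,0],[-90,0,140],0],[[0,0,0],[-120,0,150],0]])

```text
clock: 24.05
position: [538.8, -2.9, 230.0]
ee_rot: [0.698, -0.113, -0.698, -0.112]
contact_force: [1.4, 0.6, -0.6]
gripper_width: 85.4
```

```bash
python3 - <<'E'
from h import *
ims=[]
for n in("scene","side"):
    im,d,P,T=shot(n);ims.append(im);z=P[...,2]
    for o,(x,y,r,z0,z1) in dict(ringL=(544,-367,42,20,30),ringS=(544,-364,32,41,51),barS=(572,330,40,30,42),barL=(585.5,402,55,30,42),vb=(662,-2,40,36,50),cast=(743,190,60,45,60),ball=(745,-184,45,80,110)).items():
        q=P[(np.hypot(P[...,0]-x,P[...,1]-y)<r)&(z>z0)&(z<z1)]
        if len(q)<5:print(n,o,len(q));continue
        a=cv2.minAreaRect(q[:,:2].astype(np.float32));print(n,o,len(q),np.round(a[0],1),np.round(a[1],1),round(a[2],1),"z",np.round(np.percentile(q[:,2],[10,50,90]),1))
cv2.imwrite("pics/end.png",cv2.resize(np.hstack(ims),(800,300)))
cv2.imwrite("pics/end1.png",cv2.resize(np.vstack([cv2.resize(ims[0][240:360,70:290],(800,436)),cv2.resize(ims[1][120:220,330:530],(800,400))]),(480,500)))
E
```

```text
scene ringL 413 [ 548.4 -368.6] [62.1 52.6] 56.4 z [22.6 26.  28.7]
scene ringS 365 [ 542.2 -359.3] [44.3 46.2] 74.3 z [43.  46.1 48.6]
scene barS 395 [572.5 330.1] [26. 70.] 79.8 z [33.7 37.  39.7]
scene barL 595 [585.7 403.6] [ 28.7 105.3] 79.9 z [33.4 37.3 39.6]
scene vb 391 [ 6.626e+02 -4.000e-01] [44.2 52.2] 71.6 z [37.2 41.7 46.1]
scene cast 1392 [743.7 190.6] [60.6 76.9] 11.6 z [48.7 51.2 53.3]
scene ball 212 [ 748.1 -184.9] [23.3 21.6] 75.2 z [86.5 92.7 96.7]
side ringL 115 [ 542.7 -359.4] [60.9 47.7] 11.4 z [21.6 24.9 28.4]
side ringS 101 [ 542.4 -359.9] [42.5 44.7] 11.6 z [42.1 44.8 46.8]
side barS 732 [572.5 328.5] [26.4 65.7] 78.5 z [32.7 35.4 36.6]
side barL 1428 [586.6 401.7] [ 25.6 101.3] 79.8 z [33.3 35.5 36.6]
side vb 237 [662.3  -2.1] [48.  51.4] 72.9 z [36.7 40.8 43.7]
side cast 997 [743.2 189.7] [61.4 77.1] 12.3 z [47.8 49.5 50.5]
side ball 76 [ 745.4 -181.3] [18.1 19.8] 78.7 z [82.5 88.9 94.2]
```

View pics/end.png

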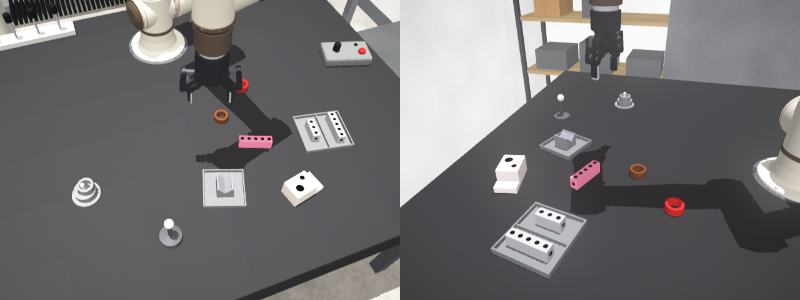

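View pics/end1.png

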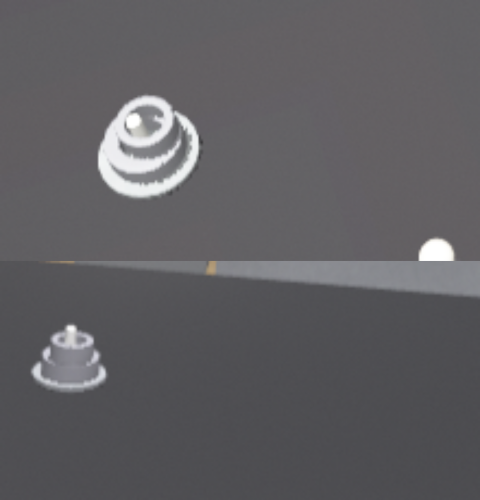

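```bash
python3 -c "
from h import *
print(arm.job_done(), readout.read_state()['clock'])"
```

```text
the job is handed in; nothing more can be done
the job is handed in; nothing more can be done
```

All five parts are in their places, let go, and the job was handed in at about 24 s on the clock. It reports no verdict, so the results below are from my last images from the scene and side cameras.

| Part | Last check | Limit |
|---|---|---|
| Large ring | On the disc with its top at z ≈ 26 mm. It measured about 1 mm off the post axis when placed; after that the small ring hides part of it. | 16 mm |
| Small ring | On the large ring with its top at z ≈ 45–46 mm, about 8 mm off the post axis. | 13 mm |
| Short and long bars | One per bay, lengthwise to within about 2°, holes up, tops at z ≈ 35–37 mm. | 0.4 rad (23°) |
| V-block | V up, about 2 mm from the centre of the square tray. | 36 mm |

- **Disagreements:** The two cameras differ by 1–3 mm. The final estimates of the large ring differ by about 9 mm because it is partly hidden. With the post through its bore it cannot sit more than 12 mm off the axis.
- **Casting and master ball:** Neither was touched. Their measured positions agree with the first images to within a few mm, which is the measuring error.

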